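# Wedge a board snug in the drilling jig by feel

### The arm

A 7-joint arm with a two-finger parallel gripper is mounted at the origin on the work surface. World frame = base frame: x ahead of the robot, y to its left, z up, the work surface at z = 0. Lengths are in mm, angles in rad, forces in N, time in s.
With the tool pointing down it reaches from about 400 to 875 mm from the base axis. Payload 19.3 kg.
Tool frame: the origin (TCP) lies at the very end of the fingers, on their centre line; the grasp point (between the pads) lies 19 mm behind it (grip_point_offset is the z of the grasp point in the tool frame, in mm); z points along the fingers, x is the direction in which the jaws open and shut, and the axes are right-handed (so a half turn about z gives the same grasp; the last joint's range is limited). The gripper opens to 85 mm and grips with 20 to 120 N. Pads are 22 mm wide; open, the fingers measure 114 mm over their backs; the gripper's body (76 mm by 85 mm) begins 54 mm behind the grasp point. The pads swing forward as they close: fully open they stand 13 mm farther back than shut.
Start: joints at [1.188, 0.521, -0.036, 1.599, 0.021, 1.021, -0.113], TCP at [192.299, -594.673, 231.291] pointing down, gripper open.
Joint ranges: [-2.91, 2.91], [-0.3, 2.13], [-1.5, 1.42], [0.17, 2.43], [-1.26, 4.41], [0.16, 1.93], [-2.52, 2.52]. Speed limits (rad/s): [1.89, 1.89, 2.39, 2.39, 3.01, 3.01, 3.01].

### API

Orientations are given as a 3x3 rotation matrix whose columns are the frame's x, y, z axes.
In Python, from workcell import movep, movel, goto_joints, open_gripper, clamp, wait, inverse_kinematics, read_state, camera, PlanningError, finish_job, grip_point_offset gives the robot as it stands. Calls block until the motion is done:
- movep(position, orientation): joint-space move of the TCP to a pose.
- movel(position, frame=None, max_speed=150, guard=None): straight line of the TCP; frame=None keeps the orientation; max_speed is the mean speed in mm/s. With guard (N) it stops when the force on the tool has changed by that much, and returns True; else False.
- goto_joints(angles): joint-space move.
- open_gripper() and clamp(): open the fingers fully, or close them until they stop; the grip force is fixed at half the most.
- wait(seconds).
- inverse_kinematics(position, orientation): joint angles nearest the present ones, or None.
- read_state(): the state.
- camera(name): name is "scene" or "top"; returns a dict with "image" (480x640x3 uint8, blue, green, red), "range_z" (480x640 float32, mm along the optical axis (not along the pixel's ray), 0 where there is no reading), "fx", "fy", "cx", "cy" (pixels), "cam_to_world" (4x4, takes a point from camera to world coordinates). Camera axes: x right, y up, looking along -z (the intrinsics and any distortion apply to the point x, -y, -z); pixel columns grow to the right and rows downward; lengths in mm; the calibration is good to about 2 mm. A picture is of the moment at which its call begins.
A pose or a line that the arm cannot do raises PlanningError and nothing moves.
- finish_job(): hands the job in, once; it reports no verdict.
The state is a dict: "time": time; "qpos": joint angles; "qvel": joint speeds; "joint_efforts": joint torques, N m; "eef_pos": TCP position; "tool_rot": TCP orientation; "ft_force": force on the tool from outside, world axes, zero at the start; "torque": the same for the moment, N m; "finger_gap": finger opening in mm.
Only numpy, scipy, OpenCV 4.12 (cv2) and the standard library are available. Lean on these libraries where they do the work, as an engineer would, in place of code of your own. Each camera call takes 0.05 s, during which the arm holds its last target.

### The job

The pine board in the blue drilling jig still has a gap beside it: pick up the wooden wedge by its block and slide it along the jig's bed, thin end first and flat side against the board, into the gap between the board and the round spring nose until you feel it drag firmly, about 10 N of push. Then let go and leave it sitting upright and jammed there; do not ram it in, and leave the other things on the bench alone.

Things in the scene. Friction and masses are not known exactly. Their poses are not given: they have to be found in the camera images.
- shim_block (a point): Loose dark hardwood wedge, 70 g: centre of its upright grip block, 34 long (x), 24 wide (y), 60 mm high, 30 mm above its underside; grip it across y, high up. From its +x face a tapered blade 26 mm high runs 115 mm on along +x, at the bottom. Flat side flush with the block's -y face; +y side slopes 0.16 mm per mm. z up.
- shim_tip (a point): Wedge's thin end, at its flat side, 13 mm above the underside. Axes as shim_block; 132 mm to +x, 12 mm to -y and 17 mm below it. The blade is 5.6 mm thick here and 24 mm at the block.
- gap_mouth (a point): Mouth of the gap: near lower end of the board's face, on the jig's bed, 15 mm above the bench. +x points into the gap along the board's face, +y across it to the spring nose, z up. The free gap differs each time, 9.5 to 17 mm, so the wedge starts to drag with its thin end about 35 to 85 mm past here.
- jig: Fixed blue jig; origin on the bench 15 mm below gap_mouth, same axes. Flat bed: x -130 to 120, y -45 to 115 mm. Spring nose: upright steel pin, 16 mm diameter, 28 mm high, centred at x = 12 mm; it gives 1 mm per 4 N along +y, up to 5.5 mm, then is solid. Its aluminium block (x -13 to 37, 34 mm high, black handle to 52 mm above the bed) is locked.
- board: Fixed pine board on edge in the jig, 120 long, 20 thick, 70 mm high above the bed. Origin and axes as the jig's: its face is y = 0, x 0 to 120 mm, its thickness on the -y side. The jammed wedge should press on it with 4 to 15 N, never over 18; a push of about 10 N along x gives this, and friction holds it when let go.
- glue_center (a point): Bystander: centre of a loose yellow glue bottle, 60 mm across and 150 mm high, standing. Leave alone.
- screwdriver_grip (a point): Bystander: grip of a loose screwdriver lying on the bench. Leave alone.
- offcut_center (a point): Bystander: centre of a loose wood offcut 90 x 60 x 35 mm. Leave alone.
Mind the look-alikes: they are no part of the job. Several things look just like the part that bears shim_block: the one meant starts nearest to the robot's base.

How it is judged:
By the outcome, as a careful person would: the job done as asked, in the order asked, and still so for the second after the job is handed in, with the robot touching nothing.
It also fails if it takes over 64 s, if anything falls off the work surface, if the arm or the gripper's body presses on something with over 40 N, if the wrist force passes 120 N, or if a joint passes its speed limit or range.

## Working session

There is one attempt and no reset: what is moved stays moved. The work goes in short steps, each a Python script; the robot and the scene stay as the last script left them, time stands still between calls to the robot, and variables do not carry over. Pictures are saved under pics/ and viewed, and the job is handed in when it is done.

```bash
mkdir -p pics; ls; python3 - <<'E'
from workcell import *
import cv2,pickle,numpy as np
d={}
for n in("scene","top"):
    c=camera(n); d[n]=c
    cv2.imwrite(f"pics/{n}0.png",c["image"]); print(n,c["fx"],c["fy"],c["cx"],c["cy"],[k for k in c]); print(np.round(c["cam_to_world"],3))
pickle.dump(d,open("cam0.pkl","wb"))
s=read_state();print(s["time"],s["tool_rot"],s["ft_force"],grip_point_offset)
E
```

```text
pics
scene 590.4600927753861 590.4600927753861 327.06927491425444 243.57958835168571 ['image', 'range_z', 'fx', 'fy', 'cx', 'cy', 'cam_to_world']
[[-6.690000e-01 -5.070000e-01  5.440000e-01  1.334635e+03]
 [ 7.440000e-01 -4.640000e-01  4.820000e-01  7.786920e+02]
 [ 8.000000e-03  7.260000e-01  6.870000e-01  1.048025e+03]
 [ 0.000000e+00  0.000000e+00  0.000000e+00  1.000000e+00]]
top 505.92537010694076 505.92537010694076 329.85701619546285 240.06551315140211 ['image', 'range_z', 'fx', 'fy', 'cx', 'cy', 'cam_to_world']
[[-7.000000e-03  9.930000e-01 -1.170000e-01  4.392240e+02]
 [-1.000000e+00 -9.000000e-03 -1.900000e-02  9.747500e+01]
 [-2.000000e-02  1.170000e-01  9.930000e-01  1.264016e+03]
 [ 0.000000e+00  0.000000e+00  0.000000e+00  1.000000e+00]]
0.1 [[ 3.07725289e-01 -9.51475191e-01 -3.28533858e-04]
 [-9.51474785e-01 -3.07725462e-01  8.79456118e-04]
 [-9.37878911e-04  4.19607937e-05 -9.99999559e-01]] [-0.40195476  0.55562939  0.70655872] -18.700000000000003
```

View pics/scene0.png

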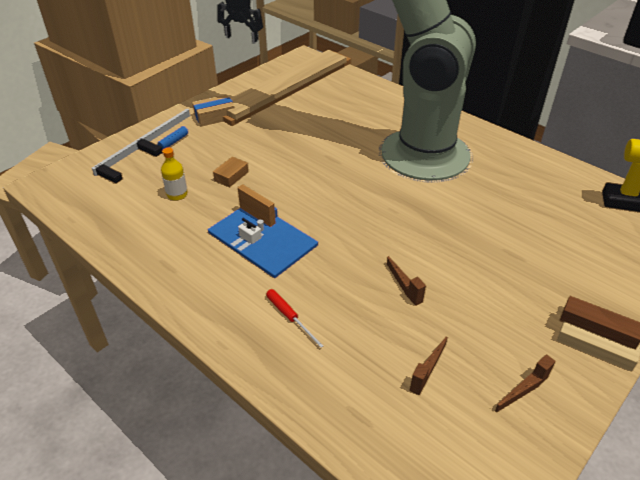

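View pics/top0.png

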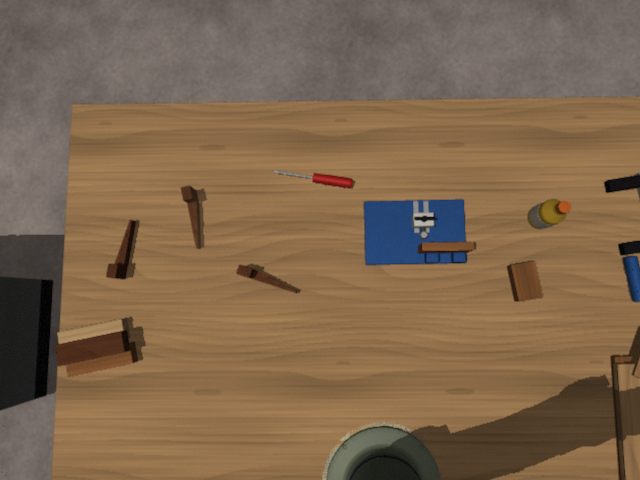

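The wedge candidates in the top view are (250,271), (193,195) and (122,262). The stack of wood at (95,345) could also be mistaken for one. The base is near (382,480), so (250,271) is nearest. I'll check it in a close crop and measure it.

```bash
cat > h.py <<'E'
import numpy as np,cv2,pickle
def ray(c,u,v):
    T=c["cam_to_world"];d=np.array([(u-c["cx"])/c["fx"],-(v-c["cy"])/c["fy"],-1.0]);return T[:3,3],T[:3,:3]@d
def onz(c,u,v,z):
    o,d=ray(c,u,v);return o+d*(z-o[2])/d[2]
def proj(c,p):
    T=c["cam_to_world"];q=T[:3,:3].T@(np.array(p)-T[:3,3]);return c["cx"]+c["fx"]*q[0]/-q[2],c["cy"]-c["fy"]*q[1]/-q[2]
def cloud(c):
    v,u=np.mgrid[0:480,0:640];z=c["range_z"];T=c["cam_to_world"]
    P=np.stack([(u-c["cx"])/c["fx"]*z,-(v-c["cy"])/c["fy"]*z,-z],-1)
    return P@T[:3,:3].T+T[:3,3]
E
python3 - <<'E'
from h import *
d=pickle.load(open("cam0.pkl","rb"))
t=d["top"];s=d["scene"]
def crop(c,x0,y0,w,h,k): return cv2.resize(c["image"][y0:y0+h,x0:x0+w],None,fx=k,fy=k,interpolation=cv2.INTER_CUBIC)
a=crop(t,230,250,80,55,5);b=crop(s,380,250,80,55,5)
e=crop(t,355,190,120,82,3.3333333);f=crop(s,200,180,120,100,3.3333333)
W=np.zeros((600,800,3),np.uint8)
for im,(x,y) in((a,(0,0)),(b,(400,0)),(e,(0,275)),(f,(400,275))):
    im=im[:600-y];W[y:y+im.shape[0],x:x+im.shape[1]]=im
cv2.imwrite("pics/crops.png",W)
for n,c in d.items():
    print(n,"depth ok",(c["range_z"]>0).mean())
P=cloud(t)
for u,v in((250,271),(244,269),(260,274),(290,288),(445,247),(423,234),(400,230),(430,257),(300,330),(193,195),(122,270)): print(u,v,np.round(P[v,u],1))
E
```

```text
scene depth ok 0.9958365885416667
top depth ok 0.9960579427083334
250 271 [508.7 312.3  58.2]
244 269 [513.6 327.   57.2]
260 274 [502.9 293.   28.4]
290 288 [468.2 219.3  29.1]
445 247 [ 559.2 -147.7   87.3]
423 234 [ 596.  -105.1   41.5]
400 230 [610.4 -53.1  12.3]
430 257 [ 539.7 -120.    43.7]
300 330 [365.3 197.4  -2.2]
193 195 [698.8 459.1  41. ]
122 270 [515.3 633.3  30.1]
```

View pics/crops.png

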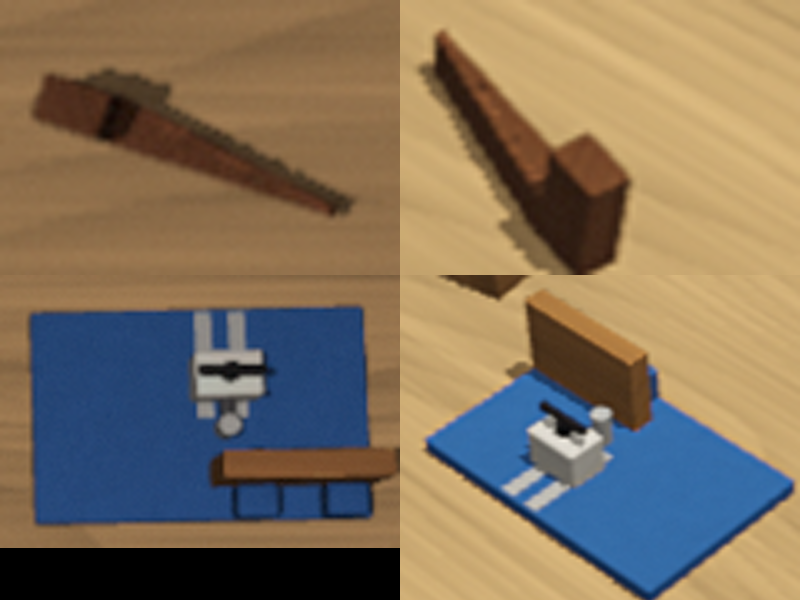

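The crop confirms it: one block with a tapering blade that thins towards the lower right in the top view. Next I'll fit the wedge and jig numerically.

```bash
python3 - <<'E'
from h import *
d=pickle.load(open("cam0.pkl","rb"))
for n in("top","scene"):
    c=d[n];P=cloud(c);im=c["image"];hsv=cv2.cvtColor(im,cv2.COLOR_BGR2HSV)
    print("==",n)
    # table height
    m=(P[...,0]>380)&(P[...,0]<430)&(P[...,1]>0)&(P[...,1]<200);print("table z",np.median(P[m][:,2]))
    # jig bed
    blue=((hsv[...,0]>98)&(hsv[...,0]<125)&(hsv[...,1]>130))
    reg=(P[...,0]>480)&(P[...,0]<720)&(P[...,1]>-260)&(P[...,1]<40)
    bm=blue&reg; bed=bm&(P[...,2]>5)&(P[...,2]<22)
    print("bed z",np.median(P[bed][:,2]))
    def rect(m,z,tag):
        k=(m*255).astype(np.uint8);cs,_=cv2.findContours(k,cv2.RETR_EXTERNAL,cv2.CHAIN_APPROX_NONE)
        cc=max(cs,key=cv2.contourArea)[:,0]
        Q=np.array([onz(c,u,v,z)[:2] for u,v in cc],np.float32)
        r=cv2.minAreaRect(Q);print(tag,"n",m.sum(),"c",np.round(r[0],1),"size",np.round(r[1],1),"ang",round(r[2],2));return Q,r
    b2=P[bed][:,2]; 
    rect(bed,np.median(b2),"bed")
    # board top
    bt=reg&(P[...,2]>78)&(P[...,2]<95); print("bt z",np.median(P[bt][:,2])); rect(bt,85,"board")
    # nose+block: non-blue low sat
    gr=reg&(hsv[...,1]<60)&(hsv[...,2]>90)&(P[...,2]>30)
    vs,us=np.nonzero(gr);print("grey",us.min(),us.max(),vs.min(),vs.max())
    # wedge
    w=(P[...,0]>420)&(P[...,0]<560)&(P[...,1]>150)&(P[...,1]<370)
    dark=(hsv[...,2]<130)&(hsv[...,1]>80)
    top=w&(P[...,2]>50)&(P[...,2]<70);print("w top z",np.median(P[top][:,2]));rect(top,60,"block top")
    bl=w&(P[...,2]>22)&(P[...,2]<32);
    print("blade z",np.median(P[bl][:,2]));Q,r=rect(bl,26,"blade")
    print(np.round(cv2.boxPoints(r),1).tolist())
    allw=w&(P[...,2]>10);Q=P[allw]; 
    i=Q[:,1].argmin();print("tip-ish",Q[i])
E
```

```text
== top
table z 0.022944971763649846
bed z 15.092121676933175
bed n 4752 c [605.9 -88.8] size [156.8 246.6] ang 0.4
bt z 84.67394220692131
board n 456 c [ 560.8 -152.7] size [ 20.3 121.4] ang 1.09
grey 413 433 213 237
w top z 59.8126302934744
block top n 146 c [508.4 326.6] size [35.2 23.3] ang 71.32
blade z 26.477352226435187
blade n 266 c [477.9 261.7] size [116.8  22.9] ang 63.25
[[441.3999938964844, 214.6999969482422], [461.79998779296875, 204.5], [514.4000244140625, 308.70001220703125], [494.0, 319.0]]
tip-ish [460.91088442 205.22348137  22.7610767 ]
== scene
table z 0.892199802356572
bed z 15.871043030364035
bed n 3143 c [611.4 -87. ] size [161.6 252.9] ang 0.65
bt z 85.15650386032848
board n 307 c [ 566.2 -152.3] size [ 29.2 128.6] ang 0.63
grey 239 275 207 241
w top z 59.66302103202372
block top n 159 c [513.  327.9] size [41.3 28.6] ang 70.53
blade z 26.473002822928265
blade n 251 c [489.1 273. ] size [153.5  26.9] ang 67.42
[[447.20001220703125, 207.39999389648438], [472.1000061035156, 197.0], [531.0, 338.70001220703125], [506.20001220703125, 349.1000061035156]]
tip-ish [457.53913714 200.03592267  20.33147003]
```

```bash
python3 - <<'E'
from h import *
from workcell import *
d=pickle.load(open("cam0.pkl","rb"));c=d["top"];P=cloud(c);hsv=cv2.cvtColor(c["image"],cv2.COLOR_BGR2HSV)
# far (world +x) and near bed edges, subpixel by saturation/hue step along columns: blue channel minus red
I=c["image"].astype(float);D=I[...,0]-I[...,2]
def edge(cols,v0,v1,z):
    pts=[]
    for u in cols:
        g=D[v0:v1,u];th=(g.max()+g.min())/2
        k=np.nonzero(np.diff((g>th).astype(int)))[0][0];f=(th-g[k])/(g[k+1]-g[k])
        pts.append(onz(c,u,v0+k+f,z)[:2])
    pts=np.array(pts,np.float32);l=cv2.fitLine(pts,cv2.DIST_HUBER,0,.01,.01).ravel();return pts,l
for tag,cols,v0,v1 in(("far",list(range(370,408))+list(range(436,462)),190,212),("near",range(370,420),250,272)):
    p,l=edge(cols,v0,v1,15);a=np.degrees(np.arctan(l[0]/l[1]));print(tag,"dx/dy deg",a,"x at y=-94",l[2]+(-94-l[3])*l[0]/l[1])
# left/right ends rows
for tag,rows,u0,u1 in(("left",range(204,260),355,375),("right",list(range(204,236))+list(range(252,260)),455,478)):
    pts=[]
    for v in rows:
        g=D[v,u0:u1];th=(g.max()+g.min())/2;k=np.nonzero(np.diff((g>th).astype(int)))[0];
        k=k[0];f=(th-g[k])/(g[k+1]-g[k]);pts.append(onz(c,u0+k+f,v,15)[:2])
    l=cv2.fitLine(np.array(pts,np.float32),cv2.DIST_HUBER,0,.01,.01).ravel();print(tag,"dy/dx deg",np.degrees(np.arctan(l[1]/l[0])),"y at x=606",l[3]+(606-l[2])*l[1]/l[0])
# board face from depth in scene view: points with z 40..80 on board facing +x
s=d["scene"];Q=cloud(s).reshape(-1,3)
m=(Q[:,2]>40)&(Q[:,2]<80)&(Q[:,0]>562)&(Q[:,0]<582)&(Q[:,1]<-100)&(Q[:,1]>-205);q=Q[m]
l=cv2.fitLine(q[:,:2].astype(np.float32),cv2.DIST_HUBER,0,.01,.01).ravel();print("face scene n",m.sum(),"deg",np.degrees(np.arctan(l[0]/l[1])),"x at -94",l[2]+(-94-l[3])*l[0]/l[1])
# nose top
T=P.reshape(-1,3);m=(T[:,2]>39)&(T[:,2]<46)&(T[:,0]>575)&(T[:,0]<605)&(T[:,1]<-85)&(T[:,1]>-125);print("nose",m.sum(),T[m].mean(0),T[m].min(0),T[m].max(0))
for yaw,pos in((71.32,(508.4,326.6,25)),(71.32,(508.4,326.6,200)),(90.7,(583,40,80)),(90.7,(582,-60,41))):
  for sg in(1,-1):
    ly=sg*np.array([np.sin(np.radians(yaw)),-np.cos(np.radians(yaw)),0]);z=np.array([0,0,-1.]);R=np.c_[ly,np.cross(z,ly),z]
    q=inverse_kinematics(pos,R);print(yaw,sg,None if q is None else np.round(q,2))
E
```

```text
far dx/dy deg -0.48643675 x at y=-94 685.5478
near dx/dy deg -0.5213663 x at y=-94 526.6202
left dy/dx deg 0.5449754 y at x=606 35.847004
right dy/dx deg 0.463736 y at x=606 -212.90608
face scene n 308 deg -0.55207485 x at -94 571.5204
nose 28 [ 594.35044351 -104.54583267   42.47659528] [ 586.37958492 -112.38378336   39.22819784] [603.74246684 -97.22483051  45.99695328]
71.32 1 [-0.26  0.84 -0.61  1.76  0.66  0.76 -1.54]
71.32 -1 [ 0.08  1.18 -1.28  1.74  1.21  1.24  1.27]
71.32 1 [-0.05  0.69 -0.95  1.66  0.61  1.12 -1.5 ]
71.32 -1 [ 0.09  0.85 -1.28  1.65  0.85  1.3   1.47]
90.7 1 [ 0.18  0.7  -0.51  1.8   0.48  0.76 -0.57]
90.7 -1 [-0.72  0.88  0.88  1.85 -0.89  0.86 -2.52]
90.7 1 [ 0.34  0.76 -0.49  1.82  0.53  0.7  -0.44]
90.7 -1 [-0.39  0.82  0.58  1.86 -0.7   0.68 -2.52]
```

```bash
cat >> h.py <<'E'
A=np.radians(0.51);YJ=np.array([np.cos(A),np.sin(A),0]);XJ=np.array([np.sin(A),-np.cos(A),0]);M=np.array([571.1,-93.9,15.])
def Rt(ly): 
    z=np.array([0,0,-1.]);return np.c_[ly,np.cross(z,ly),z]
def J(x,y,z): return M+XJ*x+YJ*y+np.array([0,0,z])
def st(tag=""):
    from workcell import read_state
    s=read_state();p=np.array(s["eef_pos"])-M;f=np.array(s["ft_force"])
    print(tag,"t %.1f"%s["time"],"jig xyz",np.round([p@XJ,p@YJ,p[2]],2),"F xyz jig",np.round([f@XJ,f@YJ,f[2]],2),"gap %.1f"%s["finger_gap"],"tq",np.round(s["torque"],2));return s
E
python3 - <<'E'
from h import *
from workcell import *
y=np.radians(71.);R=Rt(np.array([np.sin(y),-np.cos(y),0]))
st()
movep((508.4,326.6,150),R);st("above")
movel((508.4,326.6,27),max_speed=120,guard=8);st("down")
clamp();s=st("clamped");print(s["eef_pos"])
c=camera("scene");t=camera("top")
cv2.imwrite("pics/grasp.png",np.hstack([cv2.resize(c["image"][180:340,330:490],(400,400)),cv2.resize(t["image"][200:320,190:310],(400,400))]))
E
```

```text
t 0.1 jig xyz [ 497.12 -383.32  215.82] F xyz jig [-0.56 -0.4   0.71] gap 85.6 tq [-0.02  0.05  0.01]
above t 3.5 jig xyz [-420.41  -58.54  134.94] F xyz jig [-0.22  0.11  0.19] gap 85.7 tq [ 0.05  0.01 -0.05]
down t 4.7 jig xyz [-421.32  -58.64   12.7 ] F xyz jig [ 0.17  0.58 -0.44] gap 85.8 tq [0.02 0.01 0.02]
clamped t 5.3 jig xyz [-421.14  -58.76   12.26] F xyz jig [ 0.97 -0.41  6.15] gap 23.7 tq [-0.14 -0.    0.01]
[508.59023081 326.70288018  27.26026575]
```

View pics/grasp.png

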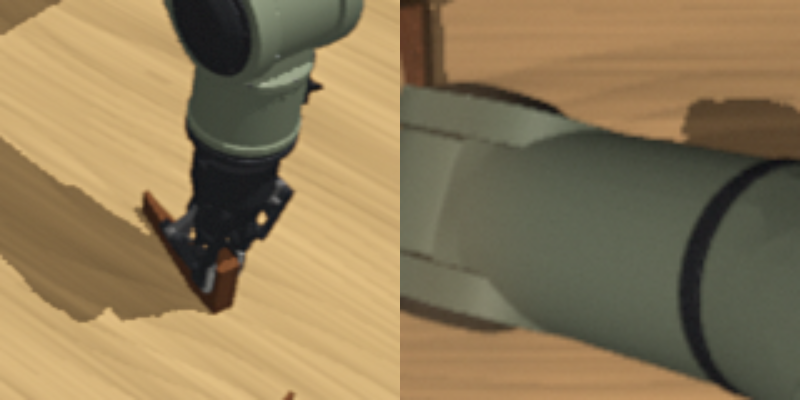

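```bash
python3 - <<'E'
from h import *
from workcell import *
s=read_state();p=np.array(s["eef_pos"])
movel(p+[0,0,70],max_speed=120);st("lift")
R=Rt(YJ)
movep(J(-150,14,75),R);st("pre")
movel(J(-150,14,30),max_speed=80,guard=6);st("low")
c=camera("scene");t=camera("top");pickle.dump((c,t),open("cam1.pkl","wb"))
cv2.imwrite("pics/pre.png",np.hstack([cv2.resize(c["image"][150:300,190:340],(400,400)),cv2.resize(t["image"][170:290,340:460],(400,400))]))
E
```

```text
lift t 6.1 jig xyz [-420.86  -58.88   81.84] F xyz jig [ 0.28 -0.13 -0.77] gap 23.7 tq [-0.04  0.    0.01]
pre t 7.2 jig xyz [-151.54   13.78   74.93] F xyz jig [-0.89 -0.12 -0.95] gap 23.1 tq [0.03 0.02 0.01]
low t 7.9 jig xyz [-150.23   14.09   30.1 ] F xyz jig [ 1.02  0.5  -0.27] gap 23.5 tq [ 0.05 -0.   -0.02]
```

View pics/pre.png

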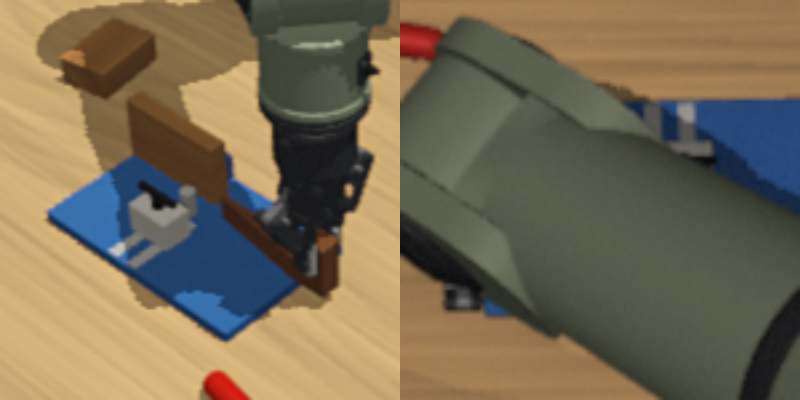

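```bash
python3 - <<'E'
from h import *
from workcell import *
print(movel(J(-150,14,25.5),max_speed=8,guard=4));s=st("bed")
z=s["eef_pos"][2]-15+0.3
movel(J(-150,14,z),max_speed=10);st("up .3")
print(movel(J(-112,14,z),max_speed=40,guard=5));st("in")
print(movel(J(-112,9.5,z),max_speed=5,guard=3));st("touch")
c=camera("scene");t=camera("top")
cv2.imwrite("pics/in.png",np.hstack([cv2.resize(c["image"][180:260,220:320],(500,400)),cv2.resize(t["image"][190:270,390:450],(300,400))]))
E
```

```text
True
bed t 8.4 jig xyz [-150.06   14.15   27.18] F xyz jig [ 0.79 -1.24  7.48] gap 23.5 tq [-0.34  0.22 -0.03]
up .3 t 8.7 jig xyz [-149.98   13.98   27.44] F xyz jig [ 0.59 -0.01 -1.14] gap 23.2 tq [-0.03  0.02 -0.07]
False
in t 9.8 jig xyz [-112.33   14.02   27.53] F xyz jig [-0.12  0.33 -0.87] gap 23.2 tq [-0.03  0.03 -0.02]
True
touch t 10.5 jig xyz [-112.07   10.73   27.4 ] F xyz jig [0.29 2.37 0.21] gap 23.4 tq [ 0.05 -0.6   0.27]
```

View pics/in.png

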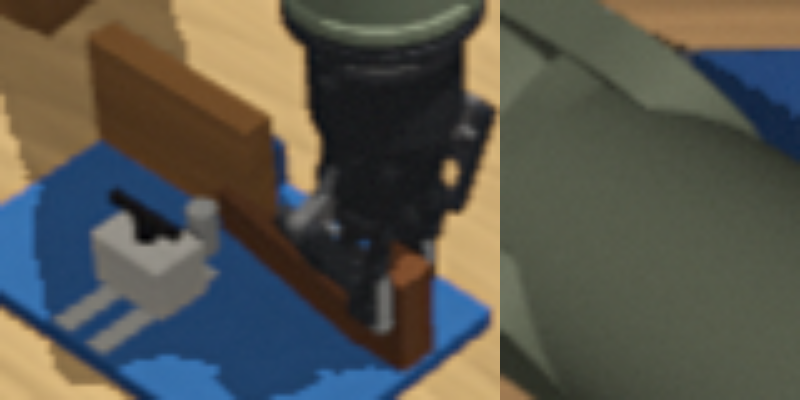

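```bash
python3 - <<'E'
from h import *
from workcell import *
z=27.45
movel(J(-112,11.0,z),max_speed=10);st("back")
print(movel(J(-60,11.0,z),max_speed=12,guard=4));st("adv")
wait(.2);st("adv")
E
```

```text
back t 10.8 jig xyz [-111.98   10.95   27.35] F xyz jig [-1.06  1.05 -0.03] gap 23.3 tq [-0.02 -0.4   0.15]
True
adv t 14.8 jig xyz [-60.81  11.3   27.35] F xyz jig [ 0.63  2.07 -0.26] gap 23.5 tq [-0.06 -0.34  0.1 ]
adv t 15.0 jig xyz [-60.87  11.3   27.28] F xyz jig [ 2.71 -0.73  3.91] gap 23.2 tq [-0.57  0.05  0.12]
```

```bash
cat >> h.py <<'E'
def avg(tag="",n=6):
    from workcell import read_state,wait
    L=[]
    for i in range(n):
        s=read_state();p=np.array(s["eef_pos"])-M;f=np.array(s["ft_force"]);L.append([p@XJ,p@YJ,p[2],f@XJ,f@YJ,f[2]]+list(s["torque"]));wait(.04)
    L=np.mean(L,0);print(tag,"t %.1f"%s["time"],np.round(L,2));return L
E
python3 - <<'E'
from h import *
from workcell import *
avg("0")
for x in np.arange(-60,-52,1.):
    movel(J(x,11.1,27.45),max_speed=8,guard=12);L=avg(str(x))
    if L[3]<-7 or abs(L[4])>6: break
E
```

```text
0 t 15.2 [-6.101e+01  1.137e+01  2.729e+01  2.010e+00 -2.400e-01  2.950e+00
 -5.100e-01  1.000e-02  3.000e-02]
-60.0 t 15.8 [-60.25  11.25  27.48  -1.99   2.1    0.4    0.35  -0.54   0.12]
-59.0 t 16.3 [-58.9   11.21  27.48  -1.09   3.3    0.1    0.21  -0.87   0.18]
-58.0 t 16.8 [-58.03  11.19  27.5   -1.71   4.16   0.37   0.39  -1.     0.24]
-57.0 t 17.3 [-57.15  11.18  27.5   -2.6    4.58   0.65   0.52  -1.03   0.24]
-56.0 t 17.9 [-56.29  11.19  27.52  -2.92   4.82   0.65   0.63  -1.03   0.23]
-55.0 t 18.4 [-55.42  11.19  27.54  -3.72   4.45   1.09   0.78  -1.02   0.21]
-54.0 t 18.9 [-54.56  11.2   27.56  -4.77   4.5    1.13   0.91  -0.96   0.23]
-53.0 t 19.4 [-53.72  11.2   27.59  -5.08   4.33   1.67   1.06  -0.95   0.2 ]
```

```bash
python3 - <<'E'
from h import *
from workcell import *
y=11.3;x=-53.5
for i in range(14):
    x+=0.8
    movel(J(x,y,27.35),max_speed=8,guard=12);L=avg("%.1f %.2f"%(x,y),5)
    if L[3]<-9.3: break
    y+=0.03*np.clip(L[4],-4,4)
E
```

```text
-52.7 11.30 t 19.9 [-53.42  11.26  27.47  -5.44   3.29   2.12   1.    -0.75   0.13]
-51.9 11.40 t 20.3 [-52.71  11.28  27.46  -5.98   2.82   2.3    1.1   -0.64   0.11]
-51.1 11.48 t 20.8 [-51.97  11.32  27.46  -6.48   2.29   2.59   1.16  -0.52   0.07]
-50.3 11.55 t 21.3 [-51.27  11.33  27.45  -6.37   2.01   3.17   1.25  -0.41   0.08]
-49.5 11.61 t 21.7 [-5.057e+01  1.134e+01  2.744e+01 -7.100e+00  1.660e+00  3.300e+00
  1.350e+00 -3.600e-01  3.000e-02]
-48.7 11.66 t 22.2 [-4.988e+01  1.136e+01  2.746e+01 -7.810e+00  1.330e+00  3.840e+00
  1.470e+00 -2.500e-01  1.000e-02]
-47.9 11.70 t 22.6 [-4.921e+01  1.137e+01  2.747e+01 -8.330e+00  1.220e+00  3.780e+00
  1.560e+00 -2.200e-01 -3.000e-02]
-47.1 11.74 t 23.1 [-4.850e+01  1.138e+01  2.747e+01 -8.610e+00  7.000e-01  3.790e+00
  1.680e+00 -1.700e-01 -2.000e-02]
-46.3 11.76 t 23.6 [-4.782e+01  1.140e+01  2.749e+01 -9.250e+00  8.800e-01  4.050e+00
  1.770e+00 -1.000e-01 -3.000e-02]
-45.5 11.79 t 24.0 [-47.13  11.38  27.48 -10.03   0.26   4.03   1.88  -0.07  -0.05]
```

```bash
python3 - <<'E'
from h import *
from workcell import *
open_gripper();L=avg("open")
p=np.array(read_state()["eef_pos"])
movel(p+[0,0,60],max_speed=80,guard=6);st("up")
movel(p+[0,0,160],max_speed=120);movep((420,150,300),Rt(YJ));st("away")
c=camera("scene");t=camera("top");pickle.dump({"scene":c,"top":t},open("cam2.pkl","wb"))
cv2.imwrite("pics/fin.png",np.hstack([cv2.resize(c["image"][170:290,200:330],(433,400)),cv2.resize(t["image"][190:270,355:480],(366*1,234)) if 0 else cv2.resize(t["image"][190:290,360:450],(360,400))]))
cv2.imwrite("pics/full.png",c["image"])
P=cloud(t);m=(P[...,2]>66)&(P[...,2]<80)&(P[...,1]<-10)&(P[...,1]>-80)&(P[...,0]>550)&(P[...,0]<620)
Q=P[m];r=cv2.minAreaRect(Q[:,:2].astype(np.float32));print(r,np.median(Q[:,2]));q=np.array([*r[0],15])-M;print("block jig",q@XJ,q@YJ)
E
```

```text
open t 24.9 [-4.546e+01  1.176e+01  2.734e+01  2.300e-01  6.000e-02 -2.300e-01
 -0.000e+00  1.000e-02 -3.000e-02]
up t 25.8 jig xyz [-45.38  11.55  87.01] F xyz jig [-0.51  0.29  0.75] gap 85.9 tq [-0.04  0.03 -0.01]
away t 27.9 jig xyz [-244.22 -148.1   284.54] F xyz jig [-0.38  0.24  0.18] gap 85.6 tq [-0.04  0.03  0.03]
((581.5003662109375, -45.165283203125), (33.35213088989258, 22.20758628845215), 89.07676696777344) 75.1619047443188
block jig -48.640211858906326 10.833744916414124
```

View pics/fin.png

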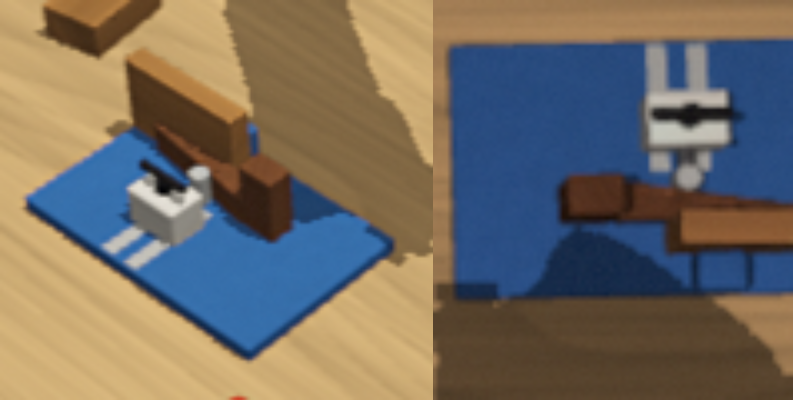

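View pics/full.png

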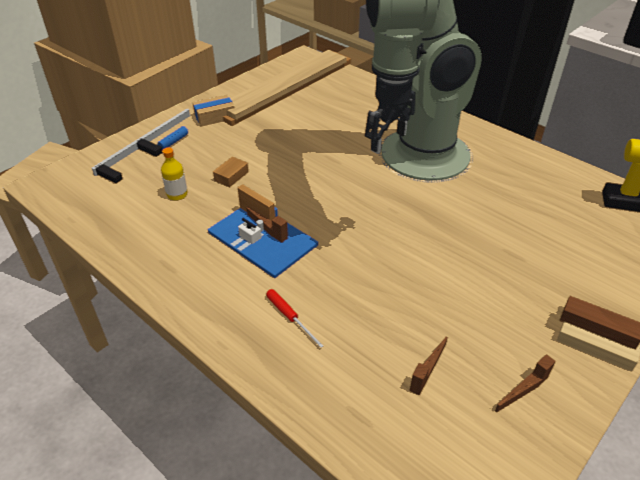

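```bash
python3 - <<'E'
from h import *
from workcell import *
wait(1.0);c=camera("scene");d=pickle.load(open("cam2.pkl","rb"))
print("diff",np.abs(c["image"][170:290,200:330].astype(int)-d["scene"]["image"][170:290,200:330]).max(),st()["time"])
finish_job()
E
```

```text
t 29.0 jig xyz [-245.23 -148.92  285.01] F xyz jig [0.17 0.52 0.07] gap 85.4 tq [ 0.04  0.07 -0.01]
diff 53 29.025
the job is handed in; nothing more can be done
```

The wedge is jammed upright between the board and the spring nose, and I handed the job in at about 29 s of the 64 s allowed. I used the one nearest the base, gripped it by its block and slid it along the bed thin end first, after lightly touching its flat side to the board. I stopped when the push along the gap reached 10.0 N and the sideways force on the tool was about 0.3 N. Then I let go, lifted straight up and moved clear.

**Passed**
- **Depth:** the thin end is about 85 mm past the mouth. The nose is pushed in an estimated 2.2 mm, which would put about 9 N on the board. I worked that out from the travel and did not measure it.
- **Upright on the bed:** the block top measured 60 mm above the bed, and the pictures show the blade along the board's face.
- **Other things:** the glue bottle, screwdriver, offcut and the two look-alike wedges look undisturbed in the last picture.

**Not fully agreeing**
- **Block position:** the camera put the block 1.5 mm farther back along x than the gripper reading just before release. That is near the calibration error and the uncertainty of the grip, but I can't rule out a small slip back.
- **Block angle:** the camera fit was about 1.4° off the jig's angle. It used few pixels, so it is probably noise.
- **Stillness check:** comparing two pictures a second apart was inconclusive. The largest single-pixel difference was 53, which could be noise or the arm's shadow, and I handed in without looking further.

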